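# Back the hand winch off one notch

## Robot

A 7-joint arm with a two-finger parallel gripper is mounted at the origin on the work surface. World frame = base frame: x ahead of the robot, y to its left, z up, the work surface at z = 0. Lengths are in m, angles in rad, forces in N, time in s.
With the tool pointing down it reaches from about 0.4 to 0.9 m from the base axis. Payload 5.6 kg.
Tool frame: the origin (TCP) lies between the finger pads; the fingertips stand 11 mm ahead of it and the grasp point (between the pads) lies 8 mm behind it; z points along the fingers, y is the line along which they close (so a half turn about z gives the same grasp; the last joint's range is limited). The gripper opens to 92 mm and grips with 3 to 60 N. Pads are 20 mm wide; open, the fingers measure 128 mm over their backs; the gripper's body (75 mm by 189 mm) begins 69 mm behind the grasp point.
Start: joints at [-1.186, 0.468, -0.012, 1.603, 0.006, 1.071, -0.056], TCP at [0.27, 0.591, 0.226] pointing down, gripper open.
Joint ranges: [-2.53, 2.53], [-0.31, 2.02], [-1.57, 1.55], [0.28, 2.44], [-1.29, 4.43], [0.15, 1.84], [-2.92, 2.92]. Speed limits (rad/s): [2.57, 2.57, 3.14, 3.14, 3.14, 3.14, 3.14].

## Interface

Orientations are given as a rotation vector (axis times angle).
In Python, from plant import robot gives the robot as it stands.
- The arm moves only by the shell command python3 -m handwheel 'ROWS' [OPENING]. ROWS is JSON, a list of rows, each an object of numbers: "x", "y", "z": the shift along the tool's x, y, z in m; "ax", "ay", "az": the turn, a rotation vector about the tool's x, y, z in degrees. In form: [{"x": .., "y": .., "z": .., "ax": .., "ay": .., "az": ..}, ...]. A call has 1 to 12 rows; each row shifts and turns the commanded pose from where the row before left it, along the tool's axes as they then stand; what a row does not reach is not made up. A row lasts 1/10 s, in which the tool goes at most 50 mm and 8.59 degrees, less where a joint would pass 70% of its speed; a pose out of reach is approached as far as the arm can. A call with a gripper value outside its range is refused whole. OPENING is the finger opening in m, from 0 to 0.0919, set as the call begins (- or left out, the last holds). The fingers move at their own pace and stop on an object; the grip force is fixed at half the most. Time passes only in rows, so rows that do not move let the fingers close. It gives the time, the measured TCP pose, the force, the opening and the grip force at its end, in the units of the state.
- robot.read_state(): the state, without advancing time (a new reading comes with each control period).
- robot.grab_frame(name): name is "scene" or "top" or "wrist"; returns a dict with "image" (420x560x3 uint8, blue, green, red), "fov_y" (degrees; the focal length in pixels is half the picture's height over the tangent of half this angle, whatever the lens; pixels are square), "cx", "cy" (the principal point, pixels), "xyz" and "orientation" of the camera in the world; the wrist camera has in their place "tool_from_camera" (4x4, takes a point from camera to tool coordinates, whose origin is the TCP and whose axes are the flange's). Camera axes: x right, y down, z forward; pixel columns grow to the right and rows downward; lengths in m; the calibration is good to about 2 mm. The wrist camera is an equidistant fisheye: a pixel r from the principal point sees the ray r / f radians off the axis. A picture is of the moment at which its call begins: read the wrist's pose just before it. There is no depth.
- robot.sign_off(): hands the job in; it is judged then, once.
The state is a dict: "time": time; "joint_pos": joint angles; "qvel": joint speeds; "effort": joint torques, N m; "position": TCP position; "orientation": TCP orientation; "wrist_force": force on the tool from outside, world axes, zero at the start; "torque": the same for the moment, N m; "opening": finger opening in m; "finger_force": force on a finger pad.
Only numpy, scipy, OpenCV 4.12 (cv2) and the standard library are available. Lean on these libraries where they do the work, as an engineer would, in place of code of your own. Each camera call takes 0.05 s, during which the arm holds its last target. There are 200 camera calls.

## Task

The equipment lift's hand winch stands one notch too far for its new rope. With a fingertip, lift the ratchet pawl by pushing its ball-ended lever over until the pawl stays up, push the crank back so that the ratchet wheel turns backward exactly one notch, then tip the pawl lever back so that the pawl drops fully home behind the next tooth and holds the wheel again. Grip nothing, and leave the oil bottle, the castor and the spanner where they are.

Things in the scene. Friction and masses are not known exactly. Their poses are not given: they have to be found in the camera images.
- winch: Bare hand winch, fixed on a steel base plate (120 along its x, 220 along its y, 10 mm thick). Origin at the centre of the plate's underside, z up. Shaft along the winch's x axis, 135 mm above the origin. Side plates at x = -36 and +36 mm, 165 mm high; drum between. The ratchet wheel is outside the +x plate, the crank outside the -x plate. All points below are in this frame.
- wheel_centre (a point): Centre of the ratchet wheel, on the shaft (x 51, y 0, z 135 mm). Steel wheel 120 mm across, 12 mm thick, 12 saw teeth 10 mm deep: a notch is 30 degrees.
- ratchet (a joint): Turn of ratchet wheel, drum and crank (one piece), rad, about the winch's +x axis. 0 to 0.06 at the start, pawl in a tooth. Positive = winding on: top goes to -y, the pawl clicks over the teeth. Negative = backward: top goes to +y, blocked while the pawl is down. One notch backward is -0.524. Stiff (0.35 N m, 3 to 4 N at the crank's grip), stays where it is left.
- crank_grip (a point): Centre of the crank's black grip, a round bar 24 mm thick, 72 mm long, along the winch's x, 105 mm from the shaft's axis at x = -96 mm. At joint 0 the crank points up, leaning 0.30 rad towards -y (grip at y -31, z 235 mm); turning backward moves it to +y. The crank's arm is at x = -60 to -52 mm.
- pawl_stud (a point): Pivot of the pawl, a stud along the winch's x (x 51, y 75, z 195 mm), on an ear of the +x side plate (5 mm thick at x = 36 mm, up to z = 212 mm between y = 30 and 112 mm). The pawl's nose points to -y and rests on top of the ratchet wheel.
- pawl (a joint): Angle of the pawl, rad. 0 (within 0.02): nose at a tooth's root; 0.17: clears the tips; 1.05: thrown over on its stop pin. Past about 0.7 it falls on to the stop and stays up; below, it falls back on the wheel. On a tooth's sloping back it rests at up to 0.16 and goes home as the wheel is pushed further back; just past a tip, it drops home as the wheel is wound on a little.
- pawl_knob (a point): Centre of the steel ball (25 mm across) topping the pawl's lever (11 mm rod, 66 mm from stud to ball centre). Pawl down: lever leans 20 degrees towards -y (ball at x 51, y 52, z 257 mm). Pushing it to +y (1 to 3 N, more if the wheel bears on it) lifts the pawl. Thrown over: leans 40 degrees towards +y (ball at y 117, z 246 mm).
- pawl_lever (a point): Point on the axis of the lever's rod, 21 mm below the ball's centre (45 mm from the stud).
- oil: Bystander: small white oil bottle, 48 mm across, 125 mm high, standing loose; origin at its foot.
- castor: Bystander: loose twin-wheel castor, 62 mm wheels, 102 mm high with its stem, standing on its wheels; origin at its foot.
- spanner: Bystander: loose steel spanner 160 mm long lying flat along its x axis; origin at the middle of its underside.

How it is judged:
On the way, in this order (a step that is already met when the one before it is completed fails the run):
1. the pawl is lifted clear of the teeth before the wheel has turned back (value of joint pawl above 0.2 rad and value of joint ratchet above -0.1 rad), for 0.1 s.
2. the wheel is turned backward past the tooth (value of joint ratchet below -0.2 rad), for 0.1 s.
At the end, for the whole second after the job is handed in: The ratchet wheel has turned backward one notch (between 0.37 and 0.62 rad back; a notch is 0.524), the pawl is down at the root behind the next tooth (pawl angle under 0.06 rad) and the wheel is still (value of joint ratchet between -0.62 and -0.37 rad and value of joint pawl below 0.06 rad and velocity of joint ratchet between -0.03 and 0.03 rad/s); the robot touches nothing.
It fails at once if the wheel is let back more than a notch and a half, or wound on a notch (value of joint ratchet below -0.8 rad or value of joint ratchet above 0.5 rad).
It fails at once if the crank's grip is gripped between the fingers (contact force between the fingers and winch above 1 N and x of the grasp point in the frame of crank_grip between -0.045 and 0.045 m and y of the grasp point in the frame of crank_grip between -0.01 and 0.01 m and z of the grasp point in the frame of crank_grip between -0.014 and 0.014 m).
It fails at once if the pawl's ball or lever is gripped between the fingers (contact force between the fingers and winch above 1 N and (distance between the grasp point and pawl_knob below 0.012 m or distance between the grasp point and pawl_lever below 0.009 m)).
It fails at once if the oil bottle, the castor or the spanner is moved more than 20 mm, or the bottle or castor is tipped (distance of any of oil, castor, spanner from where it was at the start of the episode above 0.02 m or angle between any of oil, castor's own z axis and vertical above 0.3 rad).
It also fails if it takes over 61 s, if anything falls off the work surface, if the arm or the gripper's body presses on something with over 40 N, if the wrist force passes 120 N, or if a joint passes its speed limit or range.

## Working session

There is one attempt and no reset: what is moved stays moved. The work goes in short steps, Python scripts to look and compute and a shell command to move; the robot and the scene stay as the last step left them, time stands still between calls to the robot, and variables do not carry over. Pictures are saved under pics/ and viewed, at most 10 in all, crops included, and the job is handed in when it is done.

```bash
mkdir -p pics; ls; python3 - <<'E'
from plant import robot
import cv2
s=robot.read_state();print(s)
for n in("scene","top"):
    f=robot.grab_frame(n);cv2.imwrite(f"pics/{n}0.png",f["image"]);f.pop("image");print(f)
E
```

```text
pics
{'time': 0.0, 'joint_pos': array([-1.18598898,  0.46838454, -0.0116235 ,  1.60359897,  0.00601508,
        1.07137458, -0.05628994]), 'qvel': array([-1.53025206e-03,  1.07163613e-03, -3.87407822e-05, -1.57950734e-03,
       -5.07932962e-04, -6.73361203e-05,  5.25768288e-04]), 'effort': array([-4.31552953e-04, -5.20580184e+01, -1.26050255e-02, -2.43743759e+01,
       -5.66214498e-02,  1.73773285e-02,  1.56654360e-04]), 'position': array([0.26949727, 0.590898  , 0.22464575]), 'orientation': array([-6.66876889e-01, -3.06974590e+00,  2.69157603e-03]), 'wrist_force': array([-0.66138368,  0.48851442, -0.45069594]), 'torque': array([-0.00544739, -0.01570593, -0.0282629 ]), 'finger_force': 0.0, 'opening': 0.09199717262700019}
{'fov_y': 52.36339642372181, 'cx': 269.60010207331334, 'cy': 203.71227486829488, 'xyz': array([0.92071195, 0.47733009, 0.91963863]), 'orientation': array([-0.84498269, -2.69873964,  0.8303815 ])}
{'fov_y': 55.020178237546006, 'cx': 275.92320700907953, 'cy': 204.03072667632281, 'xyz': array([0.43616909, 0.05846757, 0.89050572]), 'orientation': array([-2.04582041,  2.186482  , -0.21670823])}
```

View pics/scene0.png

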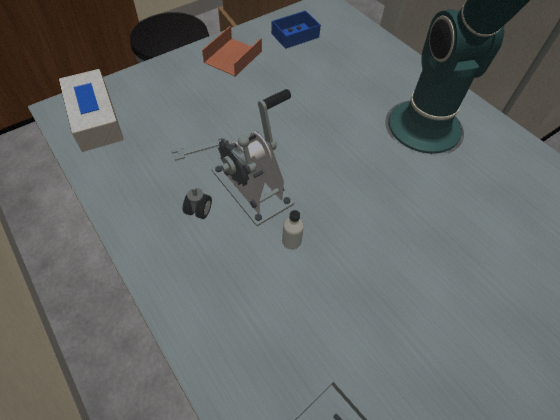

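View pics/top0.png

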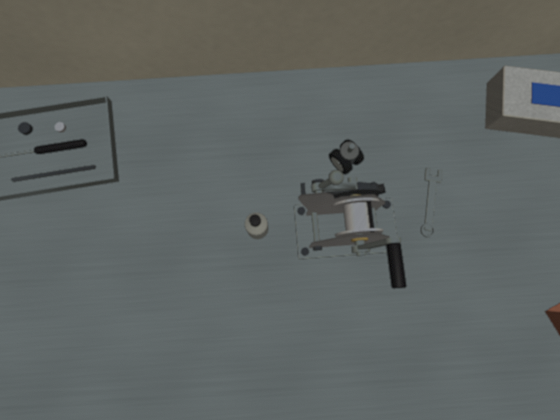

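The scene view shows the winch around (250,180), with the grip at (278,100), castor at (197,203), bottle at (292,230) and spanner at (195,152). In the top view the grip is at (397,265), the ball near (337,177), the plate at about (296–395, 200–258), the castor at (346,156) and the bottle at (256,224). I'll enlarge both.

```bash
cat > h.py <<'E'
import numpy as np, cv2
from scipy.spatial.transform import Rotation as R
CAM={"scene":(52.36339642372181,269.60010207331334,203.71227486829488,[0.92071195,0.47733009,0.91963863],[-0.84498269,-2.69873964,0.8303815]),
"top":(55.020178237546006,275.92320700907953,204.03072667632281,[0.43616909,0.05846757,0.89050572],[-2.04582041,2.186482,-0.21670823])}
def ray(n,u,v):
    fy,cx,cy,p,o=CAM[n];f=210/np.tan(np.radians(fy/2))
    d=R.from_rotvec(o).apply([(u-cx)/f,(v-cy)/f,1]);return np.array(p),d/np.linalg.norm(d)
def onz(n,u,v,z):
    p,d=ray(n,u,v);return p+d*(z-p[2])/d[2]
def proj(n,X):
    fy,cx,cy,p,o=CAM[n];f=210/np.tan(np.radians(fy/2))
    c=R.from_rotvec(o).inv().apply(np.array(X)-p);return c[...,:2]/c[...,2:]*f+[cx,cy]
def tri(a,b):
    p,d=ray("scene",*a);q,e=ray("top",*b)
    t=np.linalg.lstsq(np.c_[d,-e],q-p,rcond=None)[0]
    x,y=p+t[0]*d,q+t[1]*e
    return (x+y)/2,np.linalg.norm(x-y)
E
python3 - <<'E'
from h import *
print(proj("scene",[[0,0,0],[.27,.591,.226]]),proj("top",[[0,0,0],[.27,.591,.226]]))
a=cv2.imread("pics/scene0.png")[80:240,165:315];b=cv2.imread("pics/top0.png")[130:300,230:450]
g=lambda i:np.clip((i/255.)**.6*255,0,255).astype(np.uint8)
a=cv2.resize(g(a),None,fx=3.5,fy=3.5,interpolation=2);b=cv2.resize(g(b),None,fx=3.5,fy=3.5,interpolation=2)
cv2.imwrite("pics/c1.png",a);cv2.imwrite("pics/c2.png",b)
E
```

```text
[[423.73790603 126.49182346]
 [608.47202886 300.34320045]] [[322.12537138 511.77405318]
 [-65.05968165 421.01820023]]
```

View pics/c1.png

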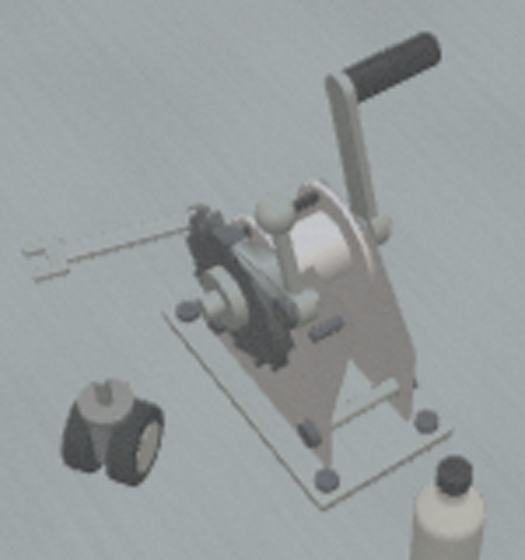

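View pics/c2.png

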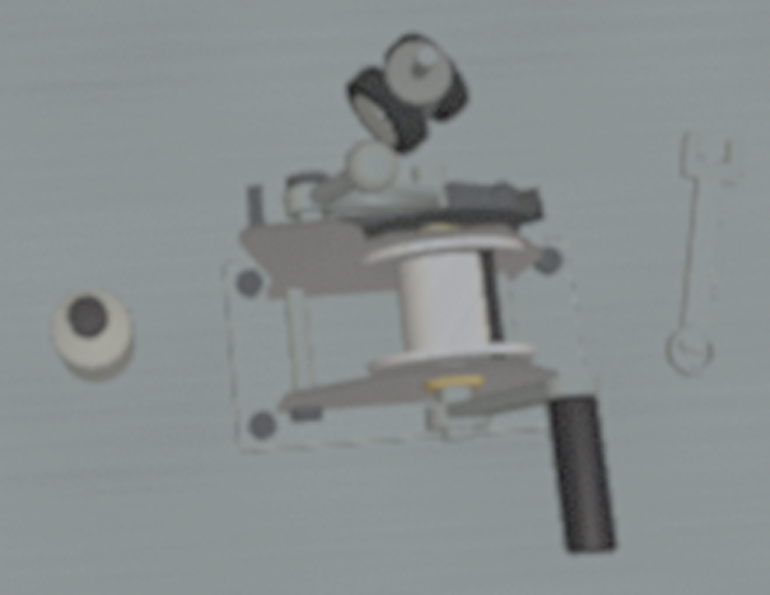

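Crops: the ball is at c1 (275,214) and c2 (372,166); the grip centre is at c1 (393,68) and c2 (581,474); the near-left plate corner is at c1 (322,507) and c2 (225,262).

```bash
python3 - <<'E'
from h import *
S=lambda u,v:((u+.5)/3.5-.5+165,(v+.5)/3.5-.5+80)
T=lambda u,v:((u+.5)/3.5-.5+230,(v+.5)/3.5-.5+130)
b,e=tri(S(275,214),T(372,166));print("ball",b,e)
g,e=tri(S(393,68),T(581,474));print("grip",g,e)
c,e=tri(S(322,507),T(225,262));print("corner",c,e)
A=onz("top",*T(225,262),.01);B=onz("top",*T(238,450),.01);C=onz("scene",*S(322,507),.01);D=onz("scene",*S(165,313),.01);E=onz("scene",*S(452,432),.01)
print(A,B,C,D,E,np.linalg.norm(A-B),np.linalg.norm(C-D))
print("yaws",[np.degrees(np.arctan2(v[1],v[0])) for v in (A-B,C-E)],np.degrees(np.arctan2(*(C-D)[[1,0]]))-90)
# fit pose: winch points
from scipy.optimize import least_squares
W=[[.051,.052,.257],[-.096,-.031,.235],[.06,.11,.01],[-.06,.11,.01],[.06,-.11,.01]]
obs=[("scene",0,S(275,214)),("top",0,T(372,166)),("scene",1,S(393,68)),("top",1,T(581,474)),("scene",2,S(322,507)),("top",2,T(225,262)),("top",3,T(238,450)),("scene",3,S(452,432)),("scene",4,S(165,313))]
def res(p,flat=True):
    r=[proj(n,R.from_euler('z',p[3]).apply(W[i])+p[:3])-o for n,i,o in obs]
    return np.ravel(r) if flat else np.array(r)
s=least_squares(res,[.5,0,0,0],loss="soft_l1");print(s.x,np.degrees(s.x[3]));print(res(s.x,0).round(1))
for w in W: print(R.from_euler('z',s.x[3]).apply(w)+s.x[:3])
for n,t in (("castor",(418,75)),("oil",(88,318))): print(n,onz("top",*T(*t),.11))
E
```

```text
ball [ 0.60356066 -0.04897338  0.25821152] 0.00258504626620651
grip [ 0.45672262 -0.1334545   0.23635263] 0.0005722840870704358
corner [0.61172428 0.00894117 0.01130861] 0.0019158783339085646
[0.61133837 0.00959472 0.01      ] [0.49228485 0.01046562 0.01      ] [0.61183897 0.00746435 0.01      ] [ 0.6131747  -0.20894546  0.01      ] [0.49602493 0.00792446 0.01      ] 0.11905670129813682 0.2164139316683998
yaws [np.float64(-0.4191225271800853), np.float64(-0.22762312631620693)] 0.3536382785242438
[ 0.55271859 -0.10118794  0.00062594  0.00551035] 0.3157197668394552
[[ 0.7  0.4]
 [ 0.5 -0.4]
 [ 0.2  0.5]
 [-0.5 -0.2]
 [ 0.3  0.4]
 [ 0.2 -0.4]
 [ 0.9 -0. ]
 [ 1.4 -0.7]
 [-0.4 -0.6]]
[ 0.60343128 -0.0489077   0.25762594]
[ 0.45689086 -0.13271646  0.23562594]
[0.61211154 0.00914101 0.01062594]
[0.49211336 0.00847977 0.01062594]
[ 0.61332381 -0.21085565  0.01062594]
castor [ 0.69423227 -0.10471644  0.11      ]
oil [0.56466644 0.09405436 0.11      ]
```

Everything agrees to within 2–3 mm: winch origin at (0.553,-0.101), yaw about 0, ball at (0.603,-0.049,0.258), grip at (0.457,-0.133,0.236). I'll close the fingers, rise, square up and travel.

```bash
python3 -m handwheel '[{"az":-8.1,"z":-0.025},{"az":-8.1,"z":-0.025},{"az":-8.2,"z":-0.025},{"x":-0.017,"y":-0.035},{"x":-0.017,"y":-0.035},{"x":-0.017,"y":-0.035},{"x":-0.017,"y":-0.035},{"x":-0.017,"y":-0.035},{"x":-0.017,"y":-0.035},{"x":-0.017,"y":-0.035},{"x":-0.017,"y":-0.035},{"x":-0.017,"y":-0.035}]' 0
python3 -m handwheel '[{"x":-0.017,"y":-0.035},{"x":-0.017,"y":-0.035},{"x":-0.017,"y":-0.035},{"x":-0.017,"y":-0.035},{"x":-0.017,"y":-0.035},{"x":-0.017,"y":-0.035},{"x":-0.017,"y":-0.035},{"x":-0.017,"y":-0.035},{"x":-0.017,"y":-0.035},{"x":-0.017,"y":-0.035},{"y":-0.03},{}]'
```

```text
invalid input
invalid input
```

Rows may need all six keys.

```bash
python3 -m handwheel '[{"x":0,"y":0,"z":-0.025,"ax":0,"ay":0,"az":-8.1},{"x":0,"y":0,"z":-0.025,"ax":0,"ay":0,"az":-8.1},{"x":0,"y":0,"z":-0.025,"ax":0,"ay":0,"az":-8.2}]' 0
```

```text
time: 0.4
position: [0.2695, 0.5911, 0.3008]
orientation: [0.006, -3.141, 0.002]
wrist_force: [-0.4, 0.6, -0.3]
opening: 0.0701
finger_force: 0.0
```

```bash
python3 -m handwheel '[{"x":-0.017,"y":-0.035,"z":0,"ax":0,"ay":0,"az":0},{"x":-0.017,"y":-0.035,"z":0,"ax":0,"ay":0,"az":0},{"x":-0.017,"y":-0.035,"z":0,"ax":0,"ay":0,"az":0},{"x":-0.017,"y":-0.035,"z":0,"ax":0,"ay":0,"az":0},{"x":-0.017,"y":-0.035,"z":0,"ax":0,"ay":0,"az":0},{"x":-0.017,"y":-0.035,"z":0,"ax":0,"ay":0,"az":0},{"x":-0.017,"y":-0.035,"z":0,"ax":0,"ay":0,"az":0},{"x":-0.017,"y":-0.035,"z":0,"ax":0,"ay":0,"az":0},{"x":-0.017,"y":-0.035,"z":0,"ax":0,"ay":0,"az":0},{"x":-0.017,"y":-0.035,"z":0,"ax":0,"ay":0,"az":0}]' 0
```

```text
time: 1.4
position: [0.4393, 0.2394, 0.3004]
orientation: [-0.003, -3.141, 0.0]
wrist_force: [0.2, 0.5, 0.0]
opening: 0.0003
finger_force: 0.0
```

```bash
python3 -m handwheel '[{"x":-0.017,"y":-0.035,"z":0,"ax":0,"ay":0,"az":0},{"x":-0.017,"y":-0.035,"z":0,"ax":0,"ay":0,"az":0},{"x":-0.017,"y":-0.035,"z":0,"ax":0,"ay":0,"az":0},{"x":-0.017,"y":-0.035,"z":0,"ax":0,"ay":0,"az":0},{"x":-0.017,"y":-0.035,"z":0,"ax":0,"ay":0,"az":0},{"x":-0.017,"y":-0.035,"z":0,"ax":0,"ay":0,"az":0},{"x":-0.017,"y":-0.035,"z":0,"ax":0,"ay":0,"az":0},{"x":-0.017,"y":-0.035,"z":0,"ax":0,"ay":0,"az":0},{"x":-0.017,"y":-0.035,"z":0,"ax":0,"ay":0,"az":0},{"x":-0.017,"y":-0.035,"z":0,"ax":0,"ay":0,"az":0},{"x":0,"y":-0.010,"z":0,"ax":0,"ay":0,"az":0},{"x":0,"y":0,"z":0,"ax":0,"ay":0,"az":0}]' 0
```

```text
time: 2.6
position: [0.6076, -0.1213, 0.2999]
orientation: [-0.009, -3.14, 0.001]
wrist_force: [1.0, 0.6, -0.0]
opening: 0.0006
finger_force: 0.0
```

```bash
python3 -m handwheel '[{"x":0.004,"y":0,"z":0.015,"ax":0,"ay":0,"az":0},{"x":0,"y":0,"z":0.015,"ax":0,"ay":0,"az":0},{"x":0,"y":0,"z":0.016,"ax":0,"ay":0,"az":0},{"x":0,"y":0.012,"z":0,"ax":0,"ay":0,"az":0},{"x":0,"y":0.012,"z":0,"ax":0,"ay":0,"az":0},{"x":0,"y":0.012,"z":0,"ax":0,"ay":0,"az":0},{"x":0,"y":0.010,"z":0,"ax":0,"ay":0,"az":0},{"x":0,"y":0,"z":0,"ax":0,"ay":0,"az":0}]' 0
python3 - <<'E'
from plant import robot
import cv2
f=robot.grab_frame("scene");cv2.imwrite("pics/s1.png",cv2.resize(f["image"][60:240,150:330],None,fx=3,fy=3,interpolation=2))
E
```

```text
time: 3.4
position: [0.6049, -0.0707, 0.2553]
orientation: [-0.002, 3.14, 0.001]
wrist_force: [1.0, -0.7, 1.2]
opening: 0.0005
finger_force: 0.1
```

View pics/s1.png

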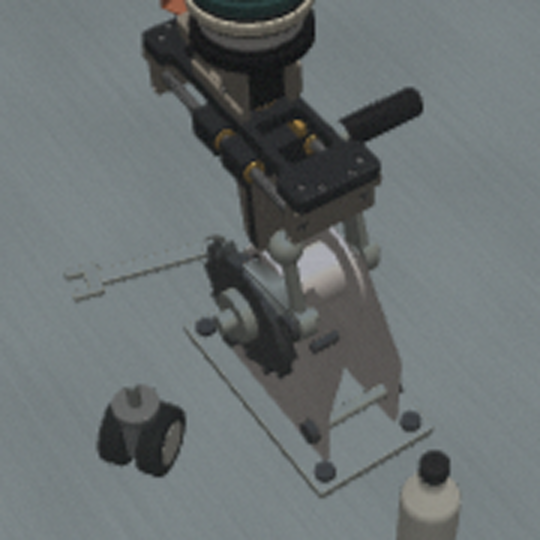

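The fingers are against the ball's -y side (crop 286,246) and it has begun to move. Continuing the push.

```bash
python3 -m handwheel '[{"x":0,"y":0.006,"z":0,"ax":0,"ay":0,"az":0},{"x":0,"y":0.006,"z":0,"ax":0,"ay":0,"az":0},{"x":0,"y":0.006,"z":0,"ax":0,"ay":0,"az":0},{"x":0,"y":0.006,"z":0,"ax":0,"ay":0,"az":0},{"x":0,"y":0.006,"z":0,"ax":0,"ay":0,"az":0},{"x":0,"y":0.006,"z":0,"ax":0,"ay":0,"az":0},{"x":0,"y":0.006,"z":0,"ax":0,"ay":0,"az":0},{"x":0,"y":0.004,"z":0,"ax":0,"ay":0,"az":0},{"x":0,"y":0,"z":0,"ax":0,"ay":0,"az":0}]' 0
python3 - <<'E'
from plant import robot
import cv2
f=robot.grab_frame("scene");cv2.imwrite("pics/s2.png",cv2.resize(f["image"][60:240,150:330],None,fx=3,fy=3,interpolation=2))
E
```

```text
time: 4.35
position: [0.6045, -0.0263, 0.2545]
orientation: [-0.001, -3.142, -0.001]
wrist_force: [0.4, 0.3, 0.6]
opening: 0.0002
finger_force: 0.0
```

View pics/s2.png

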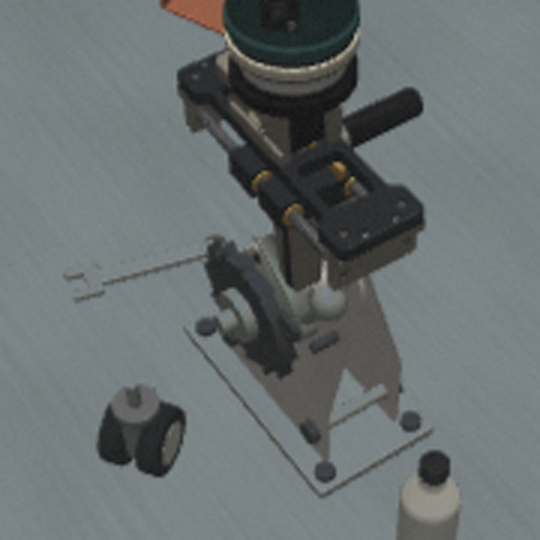

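The ball is now at crop (329,300), thrown over to the +y side. There is no force on the finger, so the pawl stays up. Moving to the crank grip.

```bash
python3 - <<'E'
from h import *
print(proj("scene",np.array([.5527+.051,-.1012+.117,.246])), 150+329/3,60+300/3)
E
python3 -m handwheel '[{"x":0,"y":-0.020,"z":0,"ax":0,"ay":0,"az":0},{"x":0,"y":0,"z":-0.023,"ax":0,"ay":0,"az":0},{"x":0,"y":0,"z":-0.023,"ax":0,"ay":0,"az":0},{"x":0.030,"y":-0.030,"z":0,"ax":0,"ay":0,"az":0},{"x":0.030,"y":-0.030,"z":0,"ax":0,"ay":0,"az":0},{"x":0.030,"y":-0.030,"z":0,"ax":0,"ay":0,"az":0},{"x":0.030,"y":-0.030,"z":0,"ax":0,"ay":0,"az":0},{"x":0.028,"y":-0.030,"z":0,"ax":0,"ay":0,"az":0},{"x":0,"y":0,"z":0,"ax":0,"ay":0,"az":0}]' 0
```

```text
[261.2799181  164.61009519] 259.6666666666667 160.0
time: 5.3
position: [0.4523, -0.202, 0.3013]
orientation: [0.018, 3.141, -0.001]
wrist_force: [0.4, 0.3, 0.9]
opening: 0.0008
finger_force: 0.0
```

The ball was 4.6 px short of the thrown-over position, perhaps still falling. I'll check it while lowering beside the grip.

```bash
python3 -m handwheel '[{"x":-0.004,"y":0.004,"z":0.022,"ax":0,"ay":0,"az":0},{"x":0,"y":0,"z":0.022,"ax":0,"ay":0,"az":0},{"x":0,"y":0,"z":0.020,"ax":0,"ay":0,"az":0},{"x":0,"y":0,"z":0,"ax":0,"ay":0,"az":0}]' 0
python3 - <<'E'
from plant import robot
import cv2
f=robot.grab_frame("scene");cv2.imwrite("pics/s3.png",cv2.resize(f["image"][60:240,150:330],None,fx=3,fy=3,interpolation=2))
E
```

```text
time: 5.7
position: [0.4589, -0.192, 0.2344]
orientation: [-0.003, -3.137, -0.002]
wrist_force: [0.6, -0.1, -0.5]
opening: 0.0007
finger_force: 0.0
```

View pics/s3.png

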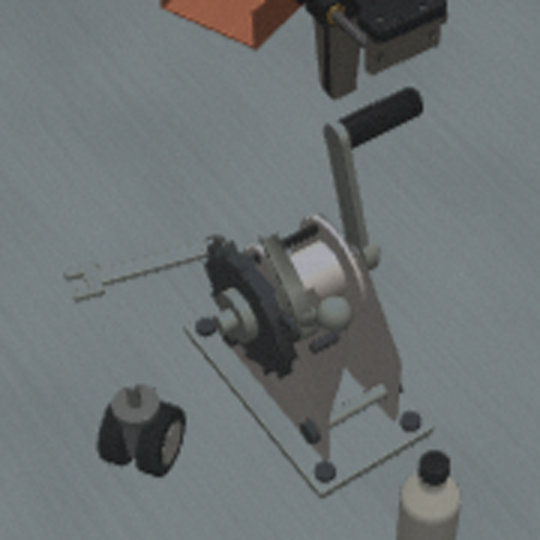

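The ball is at crop (335,313), i.e. pixel (261.7,164.3), which matches fully thrown over. The fingertip is beside the grip; pushing the crank back.

```bash
python3 -m handwheel '[{"x":0,"y":0.012,"z":0,"ax":0,"ay":0,"az":0},{"x":0,"y":0.010,"z":0,"ax":0,"ay":0,"az":0},{"x":0,"y":0.007,"z":0,"ax":0,"ay":0,"az":0},{"x":0,"y":0.007,"z":0,"ax":0,"ay":0,"az":0},{"x":0,"y":0.007,"z":0,"ax":0,"ay":0,"az":0},{"x":0,"y":0.007,"z":0,"ax":0,"ay":0,"az":0},{"x":0,"y":0.007,"z":0,"ax":0,"ay":0,"az":0},{"x":0,"y":0.005,"z":0,"ax":0,"ay":0,"az":0},{"x":0,"y":0,"z":0,"ax":0,"ay":0,"az":0}]' 0
```

```text
time: 6.65
position: [0.4605, -0.1301, 0.2369]
orientation: [0.001, 3.141, 0.001]
wrist_force: [0.2, -1.4, 0.8]
opening: 0.0005
finger_force: 0.7
```

```bash
python3 -m handwheel '[{"x":0,"y":0.006,"z":0,"ax":0,"ay":0,"az":0},{"x":0,"y":0.005,"z":0,"ax":0,"ay":0,"az":0},{"x":0,"y":0,"z":0,"ax":0,"ay":0,"az":0},{"x":0,"y":0,"z":0,"ax":0,"ay":0,"az":0}]' 0
python3 -m handwheel '[{"x":0,"y":-0.020,"z":0,"ax":0,"ay":0,"az":0},{"x":0,"y":-0.020,"z":0,"ax":0,"ay":0,"az":0},{"x":0,"y":0,"z":-0.022,"ax":0,"ay":0,"az":0},{"x":0,"y":0,"z":-0.022,"ax":0,"ay":0,"az":0},{"x":0,"y":0,"z":-0.022,"ax":0,"ay":0,"az":0},{"x":0,"y":0,"z":0,"ax":0,"ay":0,"az":0}]' 0
python3 - <<'E'
from plant import robot
import cv2
for n,(a,b,c,d) in {"scene":(60,240,150,330),"top":(130,310,230,450)}.items():
    f=robot.grab_frame(n);cv2.imwrite(f"pics/{n}4.png",cv2.resize(f["image"][a:b,c:d],None,fx=3,fy=3,interpolation=2))
E
```

```text
time: 7.05
position: [0.4598, -0.1189, 0.2361]
orientation: [-0.002, -3.14, -0.002]
wrist_force: [0.1, -0.6, 0.1]
opening: 0.0
finger_force: 0.0
time: 7.65
position: [0.4613, -0.1598, 0.3046]
orientation: [0.003, 3.138, 0.001]
wrist_force: [-0.1, -0.3, -0.8]
opening: 0.0002
finger_force: 0.0
```

View pics/scene4.png

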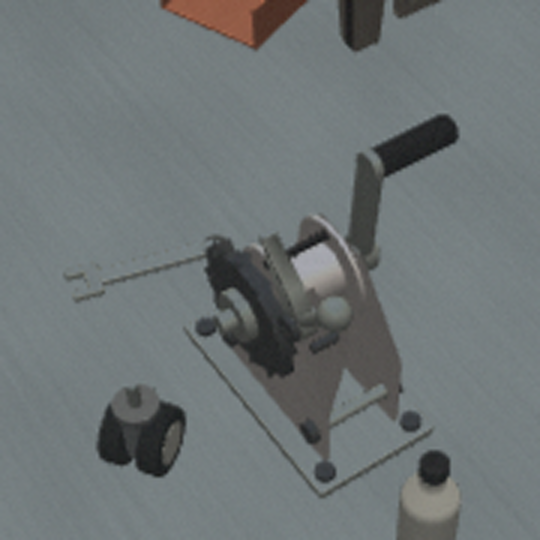

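The grip has moved to crop (418,146), pixel (289.3,108.7), with the ball still over at (335,313). I'll check the angle and cross to the ball's +y side.

```bash
python3 - <<'E'
from h import *
for q in(0,-.3,-.35,-.4,-.45,-.5): print(q,proj("scene",np.array([.5527-.096,-.1012-.105*np.sin(.3+q),.1355+.105*np.cos(.3+q)])))
E
python3 -m handwheel '[{"x":-0.020,"y":0.034,"z":0,"ax":0,"ay":0,"az":0},{"x":-0.020,"y":0.034,"z":0,"ax":0,"ay":0,"az":0},{"x":-0.020,"y":0.034,"z":0,"ax":0,"ay":0,"az":0},{"x":-0.020,"y":0.034,"z":0,"ax":0,"ay":0,"az":0},{"x":-0.020,"y":0.034,"z":0,"ax":0,"ay":0,"az":0},{"x":-0.020,"y":0.034,"z":0,"ax":0,"ay":0,"az":0},{"x":-0.022,"y":0.034,"z":0,"ax":0,"ay":0,"az":0},{"x":0,"y":0,"z":0.020,"ax":0,"ay":0,"az":0},{"x":0,"y":0,"z":0.020,"ax":0,"ay":0,"az":0},{"x":0,"y":0,"z":0.019,"ax":0,"ay":0,"az":0},{"x":0,"y":0,"z":0,"ax":0,"ay":0,"az":0}]' 0
```

```text
0 [277.34918244  99.58858498]
-0.3 [285.29896733 105.71560746]
-0.35 [286.65237387 107.07856641]
-0.4 [288.00270795 108.53071865]
-0.45 [289.34563056 110.06798526]
-0.5 [290.67678339 111.68590689]
time: 8.85
position: [0.5999, 0.0778, 0.239]
orientation: [-0.003, -3.133, 0.002]
wrist_force: [0.9, -0.8, -1.1]
opening: 0.0008
finger_force: 0.0
```

The joint is at about -0.42. Tipping the pawl back.

```bash
python3 -m handwheel '[{"x":-0.004,"y":-0.014,"z":-0.005,"ax":0,"ay":0,"az":0},{"x":0,"y":-0.010,"z":0,"ax":0,"ay":0,"az":0},{"x":0,"y":-0.006,"z":0,"ax":0,"ay":0,"az":0},{"x":0,"y":-0.006,"z":0,"ax":0,"ay":0,"az":0},{"x":0,"y":-0.006,"z":0,"ax":0,"ay":0,"az":0},{"x":0,"y":-0.006,"z":0,"ax":0,"ay":0,"az":0},{"x":0,"y":-0.006,"z":0,"ax":0,"ay":0,"az":0},{"x":0,"y":-0.006,"z":0,"ax":0,"ay":0,"az":0},{"x":0,"y":-0.006,"z":0,"ax":0,"ay":0,"az":0},{"x":0,"y":0,"z":0,"ax":0,"ay":0,"az":0}]' 0
python3 -m handwheel '[{"x":0,"y":0.020,"z":0,"ax":0,"ay":0,"az":0},{"x":0,"y":0,"z":-0.020,"ax":0,"ay":0,"az":0},{"x":0,"y":0,"z":-0.020,"ax":0,"ay":0,"az":0},{"x":0,"y":0,"z":-0.020,"ax":0,"ay":0,"az":0},{"x":0.020,"y":-0.033,"z":0,"ax":0,"ay":0,"az":0},{"x":0.020,"y":-0.033,"z":0,"ax":0,"ay":0,"az":0},{"x":0.020,"y":-0.033,"z":0,"ax":0,"ay":0,"az":0},{"x":0.020,"y":-0.033,"z":0,"ax":0,"ay":0,"az":0},{"x":0.020,"y":-0.033,"z":0,"ax":0,"ay":0,"az":0},{"x":0.022,"y":-0.033,"z":0,"ax":0,"ay":0,"az":0},{"x":0.022,"y":0,"z":0,"ax":0,"ay":0,"az":0},{"x":0,"y":0,"z":0,"ax":0,"ay":0,"az":0}]' 0
python3 - <<'E'
from plant import robot
import cv2
f=robot.grab_frame("scene");cv2.imwrite("pics/s5.png",cv2.resize(f["image"][60:240,150:330],None,fx=3,fy=3,interpolation=2))
E
```

```text
time: 9.85
position: [0.6062, 0.0095, 0.2483]
orientation: [-0.007, -3.141, 0.002]
wrist_force: [-1.1, -0.2, 0.4]
opening: 0.0003
finger_force: 0.0
time: 11.05
position: [0.4597, -0.1676, 0.3085]
orientation: [-0.01, -3.141, -0.001]
wrist_force: [0.2, 0.3, 1.0]
opening: 0.0002
finger_force: 0.0
```

View pics/s5.png

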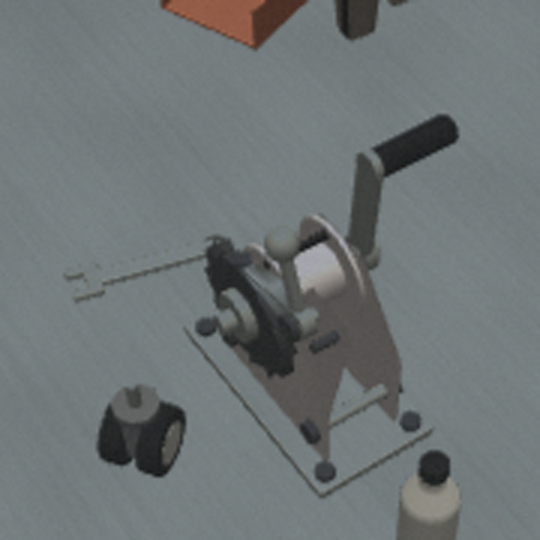

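The pawl is down: ball at crop (282,243). Now I'll lower by the grip and push gently on to the stop.

```bash
python3 -m handwheel '[{"x":0,"y":0,"z":0.024,"ax":0,"ay":0,"az":0},{"x":0,"y":0,"z":0.024,"ax":0,"ay":0,"az":0},{"x":0,"y":0,"z":0.022,"ax":0,"ay":0,"az":0},{"x":0,"y":0.015,"z":0,"ax":0,"ay":0,"az":0},{"x":0,"y":0.015,"z":0,"ax":0,"ay":0,"az":0},{"x":0,"y":0.012,"z":0,"ax":0,"ay":0,"az":0},{"x":0,"y":0.005,"z":0,"ax":0,"ay":0,"az":0},{"x":0,"y":0.003,"z":0,"ax":0,"ay":0,"az":0},{"x":0,"y":0,"z":0,"ax":0,"ay":0,"az":0}]' 0
```

```text
time: 12.0
position: [0.4627, -0.1161, 0.2388]
orientation: [0.003, 3.141, -0.0]
wrist_force: [1.1, 0.3, -0.1]
opening: 0.0002
finger_force: 0.3
```

```bash
python3 -m handwheel '[{"x":0,"y":0.003,"z":0,"ax":0,"ay":0,"az":0},{"x":0,"y":0.002,"z":0,"ax":0,"ay":0,"az":0},{"x":0,"y":0,"z":0,"ax":0,"ay":0,"az":0}]' 0
```

```text
time: 12.3
position: [0.4625, -0.1112, 0.2387]
orientation: [0.004, 3.141, -0.0]
wrist_force: [0.6, -2.5, -0.2]
opening: 0.0001
finger_force: 1.3
```

```bash
python3 -m handwheel '[{"x":0,"y":0.002,"z":0,"ax":0,"ay":0,"az":0},{"x":0,"y":0,"z":0,"ax":0,"ay":0,"az":0}]' 0;  python3 -m handwheel '[{"x":0,"y":0.002,"z":0,"ax":0,"ay":0,"az":0},{"x":0,"y":0,"z":0,"ax":0,"ay":0,"az":0}]' 0
```

```text
time: 12.5
position: [0.4624, -0.1089, 0.2386]
orientation: [0.003, 3.141, 0.0]
wrist_force: [2.2, -2.4, -0.9]
opening: 0.0007
finger_force: 1.3
time: 12.7
position: [0.4622, -0.1067, 0.2385]
orientation: [-0.003, -3.141, -0.0]
wrist_force: [2.2, -2.6, -1.9]
opening: 0.0005
finger_force: 1.2
```

```bash
python3 -m handwheel '[{"x":0,"y":0.002,"z":0,"ax":0,"ay":0,"az":0},{"x":0,"y":0,"z":0,"ax":0,"ay":0,"az":0}]' 0
```

```text
time: 12.9
position: [0.4621, -0.1048, 0.2385]
orientation: [-0.003, -3.141, -0.0]
wrist_force: [-0.2, -3.3, -1.5]
opening: 0.0005
finger_force: 1.4
```

No firm stop felt yet, so I'll back off and measure the crank and ball numerically against the earlier frames.

```bash
python3 -m handwheel '[{"x":0,"y":-0.020,"z":0,"ax":0,"ay":0,"az":0},{"x":0,"y":-0.020,"z":0,"ax":0,"ay":0,"az":0},{"x":0,"y":0,"z":-0.035,"ax":0,"ay":0,"az":0},{"x":0.03,"y":-0.030,"z":-0.035,"ax":0,"ay":0,"az":0},{"x":0,"y":-0.040,"z":0,"ax":0,"ay":0,"az":0},{"x":0,"y":0,"z":0,"ax":0,"ay":0,"az":0}]' 0
cat > m.py <<'E'
from h import *
from plant import robot
import sys
f=robot.grab_frame("scene")["image"];cv2.imwrite(sys.argv[1],f)
r=lambda p:cv2.imread(p)
s0=r("pics/scene0.png")
s5=np.zeros_like(s0);s5[60:240,150:330]=cv2.resize(r("pics/s5.png"),(180,180),interpolation=cv2.INTER_AREA)
for n,i in(("start",s0),("s5",s5),("now",f)):
    # ball: template from start frame
    t=s0[134:149,236:252];m=cv2.matchTemplate(i[120:175,225:285],t,cv2.TM_CCOEFF_NORMED);_,v,_,(x,y)=cv2.minMaxLoc(m)
    def sub(a,b,c): return .5*(a-c)/(a-2*b+c)
    y1,x1=min(max(y,1),m.shape[0]-2),min(max(x,1),m.shape[1]-2)
    print(n,"ball",225+x+sub(m[y1,x1-1],m[y1,x1],m[y1,x1+1])+7.6,120+y+sub(m[y1-1,x1],m[y1,x1],m[y1+1,x1])+7.1,round(v,3))
    g=i[85:125,255:320].max(2);k=((g<60)&(g>0)).astype(np.uint8);q=cv2.connectedComponentsWithStats(k)
    print("  grip",[(q[2][j,4],q[3][j]+[255,85]) for j in range(1,q[0]) if q[2][j,4]>60])
for a in(0,.03,.06,.1,.16): print("ball model",a,proj("scene",np.array([.6037,-.1012+.075+.066*np.sin(a-.349),.1955+.066*np.cos(a-.349)])))
for q in(0,.06,-.4,-.45,-.5,-.55,-.6): print("grip",q,proj("scene",np.array([.5527-.096,-.1012-.105*np.sin(.3+q),.1355+.105*np.cos(.3+q)])))
E
python3 m.py pics/f6.png
```

```text
time: 13.5
position: [0.4341, -0.2159, 0.307]
orientation: [0.013, 3.139, -0.001]
wrist_force: [-0.5, -0.2, 1.0]
opening: 0.0007
finger_force: 0.0
start ball 243.63522 141.1074 1.0
  grip [(np.int32(253), array([277.18181818,  98.3083004 ]))]
s5 ball 244.09924 141.71292 0.849
  grip [(np.int32(264), array([288.53030303, 107.53787879]))]
now ball 244.67723 142.82259 0.739
  grip [(np.int32(260), array([292.09230769, 111.7       ]))]
ball model 0 [243.79795611 141.3400289 ]
ball model 0.03 [244.27827694 141.67642782]
ball model 0.06 [244.76584313 142.0379367 ]
ball model 0.1 [245.42638735 142.55855669]
ball model 0.16 [246.4372638  143.42075706]
grip 0 [277.34918244  99.58858498]
grip 0.06 [275.84117625  98.81128925]
grip -0.4 [288.00270795 108.53071865]
grip -0.45 [289.34563056 110.06798526]
grip -0.5 [290.67678339 111.68590689]
grip -0.55 [291.99181182 113.37966101]
grip -0.6 [293.28638834 115.14408226]
```

```bash
python3 - <<'E'
import cv2,numpy as np
from plant import robot
t=robot.grab_frame("top")["image"];cv2.imwrite("pics/t6.png",t);t0=cv2.imread("pics/top0.png")
g=lambda i:np.clip((i/255.)**.55*255,0,255).astype(np.uint8)
c=lambda i,a,b,x,y:cv2.resize(g(i[a:b,x:y]),(400,300),interpolation=2)
r1=[c(cv2.imread(p),130,190,210,290) for p in("pics/scene0.png","pics/f6.png")]
r2=[c(i,160,220,310,390) for i in(t0,t)]
cv2.imwrite("pics/v6.png",np.vstack([np.hstack(r1),np.hstack(r2)]))
E
```

```text
(no output)
```

View pics/v6.png

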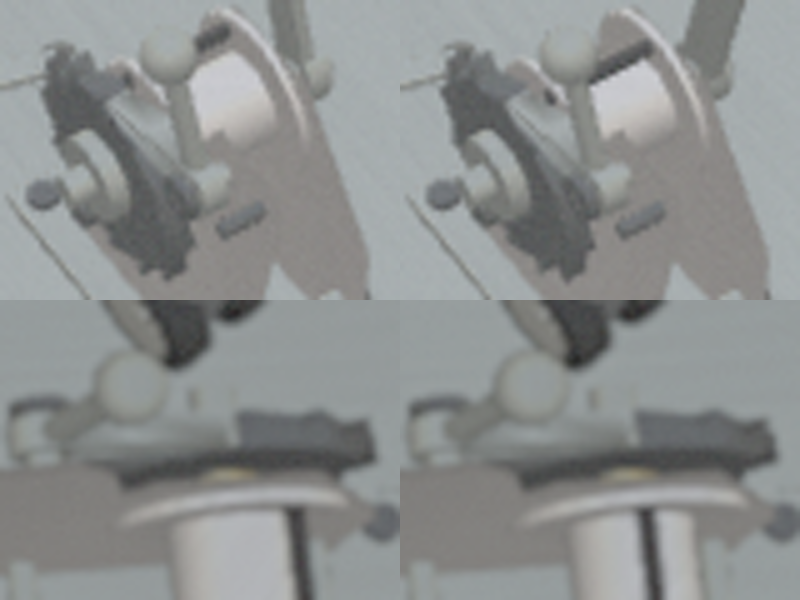

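The left/right comparison shows the ball in the same place as at the start: scene (167,53) against (168,53), top (132,387) against (131,387). At this 5x scale that puts the pawl within about 0.01 rad of home. The tooth pattern also coincides, and the grip shift gives about one notch back. The arm is clear, so I'm handing in.

```bash
python3 -c "
from plant import robot
print(robot.sign_off())"
```

```text
the job is handed in; nothing more can be done
None
```

I handed the job in with the wheel measured at about one notch back (about 0.55 rad from its start position), the pawl down at the root and the arm clear. I felt no hard stop on the last push, so the pawl being home rests on the camera comparison, and the sign-off returned no verdict.

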